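# Feel out the chamfered ends and rack the turned spindles

### The job

Give the red cover over the bore gauge a quarter turn anticlockwise to unlock it, lift it off and stand it upright on the cork pad. Then feel with the gauge's bore which end of each turned spindle is chamfered (a chamfered end goes a little way in, a square end stops at the mouth), and lay all the spindles in the rack, one to a pair of notches, every chamfered end towards the red rail. Leave the other things on the bench where they are.

Things in the scene. Friction and masses are not known exactly. Their poses are not given: they have to be found in the camera images.
- gauge: fixed steel bore gauge: round base 144 mm across, 6 mm thick, with an upright plate (25 mm thick along x, 60 mm wide along y, top at 76 mm) pierced by a level bore along x. Origin under the base's centre, z up. A blue bayonet flange runs round it 52 to 66 mm from the axis, top at 22 mm, with notches at +y and -y. Yaw varies
- bore (a point): centre of the bore, 46 mm above the table, gauge's axes: the bore runs along x right through the plate, mouths at x = +12.5 and -12.5 mm, 22 mm in diameter, usable from either side. A square 24 mm end stops at the mouth; a chamfered end goes in about 6 mm (5 to 8) before it stops
- cover: loose red cover over the gauge, 94 mm across, 82 mm tall, hollow 76 mm high, 250 g. Origin at the centre of its lower rim, z up. Two lugs along +x and -x reach 58 mm from its axis. At the start its x lies along the gauge's x and the lugs are under the flange; turned 80 to 95 degrees anticlockwise from above (stop just beyond, light friction) they meet the notches and it lifts straight off
- cover_grip (a point): where to put the TCP to grip the cover: on its axis, 104 mm above its rim, cover's axes. The black grip bar there is 64 mm long along x, 14 mm wide along y, from 82 to 112 mm above the rim
- pad: fixed round cork pad 150 mm in diameter, 6 mm thick, flat on the table; origin under its centre (its top is at 6 mm)
- rack: fixed rack: plywood base 280 x 110 mm, 10 mm thick, two comb rails along its x, 12 mm thick, at y = +38 (red) and y = -38 mm (bare wood). Each has four notches 32 mm wide, floors at 30 mm, tooth tops at 48 mm. A spindle lies along y across both rails, its round ends in facing notches, its block between the rails (64 mm apart inside). Origin under the base's centre, z up
- red_rail (a point): middle of the red rail, 42 mm above the table; the rack's axes
- slot0 (a point): place 0 of the rack: where the origin of a racked spindle lies, midway between the rails, 42 mm above the table (rack x = -97.5 mm); the rack's axes
- slot1 (a point): place 1 of the rack: where the origin of a racked spindle lies, midway between the rails, 42 mm above the table (rack x = -32.5 mm); the rack's axes
- slot2 (a point): place 2 of the rack: where the origin of a racked spindle lies, midway between the rails, 42 mm above the table (rack x = 32.5 mm); the rack's axes
- slot3 (a point): place 3 of the rack: where the origin of a racked spindle lies, midway between the rails, 42 mm above the table (rack x = 97.5 mm); the rack's axes
- spindleA: loose wooden spindle 130 mm long: pale square middle 30 x 30 x 50 mm, a round dark 24 mm end 40 mm long on each side. Lies on its middle, does not roll. Origin mid-axis, 15 mm up when lying; x along it. One end is chamfered (last 10 mm taper to 14 mm), the other square; which of +x, -x differs and the pose does not tell. 60 g. May be absent
- spindleB: loose wooden spindle 130 mm long: pale square middle 30 x 30 x 50 mm, a round dark 24 mm end 40 mm long on each side. Lies on its middle, does not roll. Origin mid-axis, 15 mm up when lying; x along it. One end is chamfered (last 10 mm taper to 14 mm), the other square; which of +x, -x differs and the pose does not tell. 60 g. May be absent
- spindleC: loose wooden spindle 130 mm long: pale square middle 30 x 30 x 50 mm, a round dark 24 mm end 40 mm long on each side. Lies on its middle, does not roll. Origin mid-axis, 15 mm up when lying; x along it. One end is chamfered (last 10 mm taper to 14 mm), the other square; which of +x, -x differs and the pose does not tell. 60 g. May be absent
- spindleD: loose wooden spindle 130 mm long: pale square middle 30 x 30 x 50 mm, a round dark 24 mm end 40 mm long on each side. Lies on its middle, does not roll. Origin mid-axis, 15 mm up when lying; x along it. One end is chamfered (last 10 mm taper to 14 mm), the other square; which of +x, -x differs and the pose does not tell. 60 g. May be absent
- glue: bystander, to be left alone: white glue bottle, 52 mm across, 150 mm tall; origin under its centre
- sanding_block: bystander, to be left alone: cork sanding block 100 x 60 x 28 mm; origin under its centre
- ruler: bystander, to be left alone: steel ruler 200 x 26 x 5 mm; origin under its centre
- cup: bystander, to be left alone: blue ceramic cup, 76 mm across, 95 mm tall; origin under its centre
- chisel: bystander, to be left alone: wooden-handled screwdriver 200 mm long, lying flat along its x
- offcut: bystander, to be left alone: wooden offcut 85 x 45 x 20 mm; origin under its centre
Mind the look-alikes: they are no part of the job. Leave any blue or yellow look-alike of the spindleB alone.

How it is judged:
By the outcome, as a careful person would: the job done as asked, in the order asked, and still so for the second after the job is handed in, with the robot touching nothing.
Of spindleA, spindleB, spindleC, spindleD only 3 to 4 are there at a start; the rules pass over those that are not, and their reading is None.
At some moment in a run one of spindleA, spindleB, spindleC, spindleD may be knocked a few centimetres aside while the robot is not near it.
It also fails if it takes over 210 s, if anything falls off the work surface, if the arm or the gripper's body presses on something with over 40 N, if the wrist force passes 120 N, or if a joint passes its speed limit or range.

### The arm

A 6-joint arm with a two-finger parallel gripper is mounted at the origin on the work surface. World frame = base frame: x ahead of the robot, y to its left, z up, the work surface at z = 0. Lengths are in mm, angles in rad, forces in N, time in s.
With the tool pointing down it reaches from about 350 to 725 mm from the base axis. Payload 4.3 kg.
Tool frame: the origin (TCP) lies between the finger pads, 19 mm behind the fingertips; this is the grasp point; z points along the fingers, y is the line along which they close (so a half turn about z gives the same grasp; the last joint's range is limited). The gripper opens to 85 mm and grips with 20 to 120 N. Pads are 22 mm wide; open, the fingers measure 114 mm over their backs; the gripper's body (76 mm by 85 mm) begins 54 mm behind the grasp point. The pads swing forward as they close: fully open they stand 13 mm farther back than shut.
Start: joints at [-1.376, 0.377, 0.081, 1.274, 0, 1.46], TCP at [172.569, -548.53, 250.029] pointing down, gripper open.
Joint ranges: [-2.72, 2.72], [-0.84, 1.66], [-1.02, 1.22], [-1.77, 2.12], [-1.37, 1.28], [-3.14, 3.14]. Speed limits (rad/s): [2.57, 2.57, 3.14, 3.14, 3.14, 3.14].

### API

Orientations are given as a unit quaternion [w, x, y, z].
In Python, from plant import arm gives the robot as it stands.
- The arm moves only by the tool drive_tool, never from a script. Its argument "rows" is a list that holds one entry, the list of rows, each a list of 4 numbers: the shift along the world's x, y, z in m, then the turn about the world's z in rad. A call has 1 to 20 rows; each row is the pose to reach, as a shift and turn from the pose commanded when the call began; what a row does not reach only later rows make up. A row lasts 1/10 s, in which the tool goes at most 50 mm and 8.59 degrees, less where a joint would pass 70% of its speed; a pose out of reach is approached as far as the arm can. A call with a gripper value outside its range is refused whole. "gripper" is the closure, from -1 (fully open) to 1 (shut), set as the call begins (left out, the last holds). The fingers move at their own pace and stop on an object; "newtons" is the grip in N (left out, the last holds). Time passes only in rows, so rows that repeat a pose let the fingers close. It gives the time, the measured TCP pose, the force, the opening and the grip force at its end, in the units of the state.
- arm.read_state(): the state, without advancing time (a new reading comes with each control period).
- arm.get_image(name): name is "scene" or "top" or "wrist"; returns a dict with "img" (400x640x3 uint8, red, green, blue), "vertical_fov" (degrees; the focal length in pixels is half the picture's height over the tangent of half this angle, whatever the lens; pixels are square), "cx", "cy" (the principal point, pixels), "cam_to_world" (4x4, takes a point from camera to world coordinates); the wrist camera has in their place "mount" (4x4, takes a point from camera to tool coordinates, whose origin is the TCP and whose axes are the flange's). Camera axes: x right, y up, looking along -z (the intrinsics and any distortion apply to the point x, -y, -z); pixel columns grow to the right and rows downward; lengths in mm; the calibration is good to about 2 mm. The wrist camera is an equidistant fisheye: a pixel r from the principal point sees the ray r / f radians off the axis. A picture is of the moment at which its call begins: read the wrist's pose just before it. There is no depth.
- arm.job_done(): hands the job in; it is judged then, once.
The state is a dict: "clock": time; "qpos": joint angles; "joint_vel": joint speeds; "effort": joint torques, N m; "tool_pos": TCP position; "tcp_rot": TCP orientation; "contact_force": force on the tool from outside, world axes, zero at the start; "wrist_torque": the same for the moment, N m; "gripper_width": finger opening in mm; "grasp_force": force on a finger pad.
Only numpy, scipy, OpenCV 4.12 (cv2) and the standard library are available. Lean on these libraries where they do the work, as an engineer would, in place of code of your own. Each camera call takes 0.05 s, during which the arm holds its last target. There are 200 camera calls.

## Working session

There is one attempt and no reset: what is moved stays moved. The work goes in short steps, Python scripts to look and compute and a tool call to move; the robot and the scene stay as the last step left them, time stands still between calls to the robot, and variables do not carry over. Pictures are saved under pics/ and viewed, at most 14 in all, crops included, and the job is handed in when it is done.

Besides the shell and the picture viewer there is one more tool, called after "Call:" as name(argument=value, ...) on one line, values as JSON. drive_tool: Moves the arm, as the interface text tells. Its arguments: {"type":"object","properties":{"rows":{"type":"array"},"gripper":{"type":"number"},"newtons":{"type":"number"}},"required":["rows"]}

```bash
ls; mkdir -p pics
python3 - <<'E'
from plant import arm
import cv2, numpy as np
print(arm.read_state())
for n in ("scene","top"):
    d=arm.get_image(n); cv2.imwrite(f"pics/{n}0.png",d["img"][:,:,::-1]); np.save(f"{n}0.npy",d,allow_pickle=True)
    print(n,{k:(v if k!="img" else 0) for k,v in d.items()})
E
```

```text
pics
{'clock': 0.0, 'qpos': array([-1.37630461e+00,  3.78063624e-01,  7.96390797e-02,  1.27439706e+00,
        6.53872720e-06,  1.46048969e+00]), 'joint_vel': array([-0.00010465,  0.00053064,  0.00064304,  0.00040246,  0.00070027,
        0.00124915]), 'effort': array([ 7.44842928e-04, -4.63610029e+01,  2.69873160e+01,  2.09291268e-02,
       -2.30080896e-04, -1.06133001e-05]), 'tool_pos': array([ 172.44313325, -547.89236824,  249.0656193 ]), 'tcp_rot': array([-1.01188106e-03,  9.88409198e-01,  1.51809855e-01, -3.93455592e-05]), 'contact_force': array([-0.36047857,  0.03416974,  0.45727983]), 'wrist_torque': array([-0.00996683, -0.06698757, -0.00311878]), 'grasp_force': 0.0, 'gripper_width': 85.42968518862364}
scene {'img': 0, 'vertical_fov': 57.919459873581935, 'cx': 313.4437412457996, 'cy': 204.97275517193742, 'cam_to_world': array([[ 2.05744147e-01, -7.97711384e-01,  5.66856150e-01,
         1.11807798e+03],
       [ 9.78534653e-01,  1.60714779e-01, -1.28998811e-01,
        -1.03279255e+02],
       [ 1.18016590e-02,  5.81229136e-01,  8.13654357e-01,
         9.90944732e+02],
       [ 0.00000000e+00,  0.00000000e+00,  0.00000000e+00,
         1.00000000e+00]])}
top {'img': 0, 'vertical_fov': 54.692565923126395, 'cx': 316.16976476334685, 'cy': 194.82482200045544, 'cam_to_world': array([[-1.94944927e-02,  9.93770852e-01, -1.09724465e-01,
         3.70882136e+02],
       [-9.99781290e-01, -2.02073451e-02, -5.38841974e-03,
         4.24572773e+01],
       [-7.57209460e-03,  1.09595422e-01,  9.93947437e-01,
         1.07934064e+03],
       [ 0.00000000e+00,  0.00000000e+00,  0.00000000e+00,
         1.00000000e+00]])}
```

View pics/scene0.png

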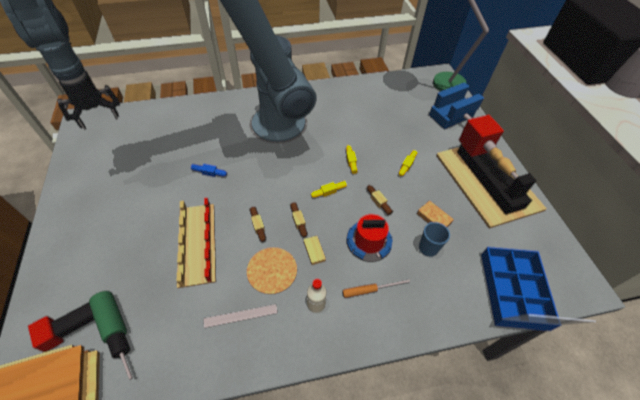

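View pics/top0.png

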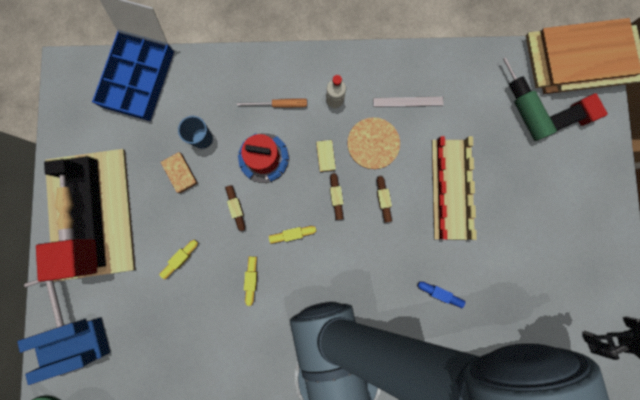

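```bash
cat > h.py <<'E'
import numpy as np, cv2
from scipy.spatial.transform import Rotation as R
def ray(d,u,v,st=None):
    u=np.atleast_1d(np.float64(u));v=np.atleast_1d(np.float64(v))
    f=200/np.tan(np.radians(d["vertical_fov"])/2)
    x=(u-d["cx"])/f;y=(v-d["cy"])/f
    if "mount" in d:
        r=np.hypot(x,y)+1e-12; D=np.stack([x/r*np.sin(r),-y/r*np.sin(r),-np.cos(r)],1)
        T=np.eye(4);T[:3,:3]=R.from_quat(np.roll(st["tcp_rot"],-1)).as_matrix();T[:3,3]=st["tool_pos"]
        M=T@d["mount"]
    else: D=np.stack([x,-y,-np.ones_like(x)],1);M=d["cam_to_world"]
    return M[:3,3],D@M[:3,:3].T
def onplane(d,u,v,z,st=None):
    o,D=ray(d,u,v,st); return o+D*((z-o[2])/D[:,2])[:,None]
def blobs(m,amin=15):
    n,l,s,c=cv2.connectedComponentsWithStats(m.astype(np.uint8))
    return [(c[i],s[i],np.argwhere(l==i)[:,::-1]) for i in range(1,n) if s[i,4]>=amin]
def hsv(d): return cv2.cvtColor(d["img"],cv2.COLOR_RGB2HSV).astype(int)
E
python3 - <<'E'
from h import *
for n,z in (("top",0),("scene",0)):
    d=np.load(n+"0.npy",allow_pickle=True).item(); h=hsv(d);H,S,V=h[...,0],h[...,1],h[...,2]
    print(n)
    br=((H<15)|(H>172))&(S>80)&(V>35)&(V<120)
    for c,s,p in blobs(br,20): print("brown",c.round(1),s[4],onplane(d,*c,15)[0].round(1), np.median(h[p[:,1],p[:,0]],0))
    bl=(H>100)&(H<125)&(S>120)&(V>60)
    for c,s,p in blobs(bl,150): print("blue",c.round(1),s[4],onplane(d,*c,22)[0].round(1), s[:4])
    rd=((H<6)|(H>172))&(S>150)&(V>120)
    for c,s,p in blobs(rd,20): print("red",c.round(1),s[4],onplane(d,*c,48)[0].round(1),onplane(d,*c,82)[0].round(1))
    co=(H>8)&(H<20)&(S>70)&(V>140)
    for c,s,p in blobs(co,500): print("cork",c.round(1),s[4],onplane(d,*c,6)[0].round(1),s[:4])
E
```

```text
top
brown [544.8  45.3] 78 [ 907.9 -618.3   15. ] [ 13. 148.  64.]
brown [551.1  83. ] 159 [ 795.  -626.5   15. ] [ 13. 134.  81.]
brown [633.6  95.3] 127 [ 753.6 -855.8   15. ] [ 14. 120.  48.]
brown [584.6 114.1] 145 [ 701.9 -712.8   15. ] [  2. 194.  49.]
brown [288.2 106.3] 46 [743.2 122.7  15. ] [ 12.  133.  109.5]
brown [634.9 126.2] 170 [ 663.8 -849.8   15. ] [ 14.  120.   46.5]
brown [439.4 187.1] 272 [ 502.8 -293.3   15. ] [  2.  190.   76.5]
brown [258.1 150.4] 89 [617.1 208.8  15. ] [  1. 167.  77.]
brown [267.7 166.1] 188 [572.  182.1  15. ] [  2.  192.5  58. ]
brown [638.2 180.9] 67 [ 508.9 -841.8   15. ] [ 13. 136.  45.]
brown [333.6 179.8] 70 [529.4  -1.2  15. ] [ 10.  143.   75.5]
brown [380.6 182.5] 72 [ 519.  -131.1   15. ] [ 10.  140.   75.5]
brown [230.1 191.7] 82 [501.8 287.   15. ] [ 10. 139.  83.]
brown [338.4 212.1] 91 [439.2 -11.9  15. ] [ 10. 140.  82.]
brown [386.6 214.8] 88 [ 429.2 -144.3   15. ] [ 10.  142.5  83. ]
brown [240.  223.1] 84 [414.3 259.1  15. ] [ 10. 142.  74.]
brown [ 83.8 257. ] 863 [330.4 686.5  15. ] [  2. 206.  43.]
blue [132.   77.5] 29
[... 2996 characters left out ...]
770.7  48. ] [256.9 739.2  82. ]
red [205.6 201. ] 22 [ 377.2 -290.7   48. ] [ 404.  -283.9   82. ]
red [206.4 213.5] 44 [ 426.8 -290.    48. ] [ 451.7 -283.3   82. ]
red [372.1 228.9] 479 [585.2 204.   48. ] [604.4 192.9  82. ]
red [206.5 230.9] 48 [ 491.6 -292.1   48. ] [ 514.2 -285.3   82. ]
red [206.9 249.1] 65 [ 555.3 -293.5   48. ] [ 575.5 -286.6   82. ]
red [207.1 268.9] 57 [ 619.6 -295.4   48. ] [ 637.6 -288.4   82. ]
red [316.7 283.1] 67 [7.241e+02 1.000e-01 4.800e+01] [738.3  -3.6  82. ]
red [ 39.9 331.6] 487 [ 710.9 -717.    48. ] [ 725.5 -694.9   82. ]
cork [271.6 270. ] 1628 [ 639.  -117.5    6. ] [247 247  50  47]
cork [ 42.9 377.1] 3442 [ 812.6 -712.7    6. ] [  0 345  81  55]
```

Call:
drive_tool(rows=[[[0.047,0.083,0.01,0.13],[0.094,0.165,0.02,0.26],[0.141,0.248,0.02,0.4],[0.188,0.33,0.02,0.53],[0.235,0.413,0.02,0.66],[0.282,0.495,0.02,0.8],[0.329,0.578,0.02,0.93],[0.376,0.66,0.02,1.06],[0.422,0.743,0.02,1.2],[0.422,0.743,0.02,1.27],[0.422,0.743,0.02,1.27],[0.422,0.743,0.02,1.27],[0.422,0.743,0.02,1.27],[0.422,0.743,0.02,1.27],[0.422,0.743,0.02,1.27],[0.422,0.743,0.02,1.27],[0.422,0.743,0.02,1.27],[0.422,0.743,0.02,1.27],[0.422,0.743,0.02,1.27],[0.422,0.743,0.02,1.27]]])

```text
clock: 2.1
tool_pos: [594.0, 193.6, 269.7]
tcp_rot: [-0.0, 0.706, 0.708, -0.001]
contact_force: [0.1, -0.0, -0.0]
gripper_width: 85.5
grasp_force: 0.0
```

Run:
```python
from plant import arm
from h import *
st=arm.read_state(); print(st["clock"],st["tool_pos"],st["tcp_rot"],st["contact_force"])
d=arm.get_image("wrist"); np.save("w1.npy",(d,st)); cv2.imwrite("pics/w1.png",d["img"][:,:,::-1]); print(d["vertical_fov"],d["mount"],d["cx"],d["cy"])
d=arm.get_image("top"); np.save("top1.npy",d); cv2.imwrite("pics/top1.png",d["img"][:,:,::-1])
```

```text
2.1 [593.9681694  193.59025799 269.72513591] [-8.59299040e-05  7.05874884e-01  7.08336224e-01 -6.59249112e-04] [ 0.0784777  -0.03309071 -0.00066813]
65.70646984690485 [[-4.32332437e-04  9.52415000e-01  3.04804004e-01  7.71168516e+01]
 [ 9.99998607e-01 -7.95696766e-05  1.66702268e-03  7.50181439e-02]
 [ 1.61195057e-03  3.04804300e-01 -9.52413639e-01 -1.24652934e+02]
 [ 0.00000000e+00  0.00000000e+00  0.00000000e+00  1.00000000e+00]] 323.6794562509149 198.96429132070915
```

View pics/w1.png

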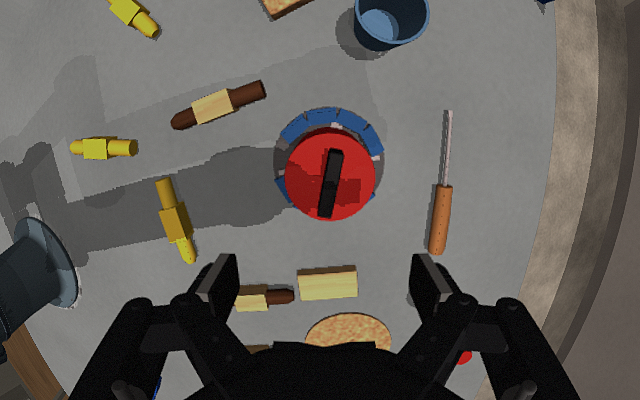

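The wrist view shows the cover at (330,175), its black bar at (330,183), a spindle at (218,105) and the pad at (348,330).

Run:
```python
from h import *
d,st=np.load("w1.npy",allow_pickle=True); h=hsv(d);H,S,V=h[...,0],h[...,1],h[...,2]
for c,s,p in blobs((V<60)&(S<140),200):
    if 300<c[0]<360 and 120<c[1]<240:
        w=onplane(d,p[:,0],p[:,1],112,st)[:,:2]; r=cv2.minAreaRect(w.astype(np.float32)); print("bar",s,r)
rd=((H<6)|(H>172))&(S>150)&(V>60)
for c,s,p in blobs(rd,1500):
    hull=cv2.convexHull(p.astype(np.int32))[:,0]; w=onplane(d,hull[:,0],hull[:,1],82,st)[:,:2]; print("red",c,s,cv2.minEnclosingCircle(w.astype(np.float32)))
bl=(H>100)&(H<125)&(S>120)&(V>50)
for c,s,p in blobs(bl,100):
    if 250<c[0]<400 and c[1]>80:
        w=onplane(d,p[:,0],p[:,1],22,st)[:,:2]; print("blue",s,w.min(0),w.max(0))
allb=np.concatenate([p for c,s,p in blobs(bl,100) if 250<c[0]<400 and c[1]>80])
w=onplane(d,allb[:,0],allb[:,1],22,st)[:,:2]; print(cv2.minEnclosingCircle(w.astype(np.float32)))
t=np.load("top1.npy",allow_pickle=True).item()
h=hsv(np.load("top0.npy",allow_pickle=True).item());t=np.load("top0.npy",allow_pickle=True).item()
V=h[...,2];S=h[...,1]
for c,s,p in blobs((V<45),50):
    if 240<c[0]<285 and 130<c[1]<180:
        w=onplane(t,p[:,0],p[:,1],112)[:,:2]; print("topbar",s,cv2.minAreaRect(w.astype(np.float32)))
```

```text
bar [318 150  25  68 893] ((599.060546875, 194.8216552734375), (66.26587677001953, 14.333407402038574), 79.0047378540039)
red [329.21204819 173.66895273] [ 284  127   91   94 5395] ((599.1963500976562, 196.39382934570312), 50.273555755615234)
blue [ 281  107  103   50 1668] [541.50351731 206.86248912] [665.70178923 265.81815339]
blue [274 176  18  27 145] [531.0600169  147.08489857] [551.7314507  181.10132487]
((598.5266723632812, 195.94692993164062), 70.37288665771484)
topbar [247 147  23   7  72] ((595.0501098632812, 193.55807495117188), (57.33124542236328, 10.656001091003418), 79.19340515136719)
```

Call:
drive_tool(rows=[[[0.005,0.001,-0.05,-0.1],[0.005,0.001,-0.1,-0.195],[0.005,0.001,-0.13,-0.195],[0.005,0.001,-0.15,-0.195],[0.005,0.001,-0.164,-0.195],[0.005,0.001,-0.164,-0.195],[0.005,0.001,-0.164,-0.195]]])

```text
clock: 2.9
tool_pos: [599.4, 194.5, 106.8]
tcp_rot: [0.0, 0.772, 0.636, 0.0]
contact_force: [0.3, -0.4, 0.2]
gripper_width: 86.0
grasp_force: 0.0
```

Call:
drive_tool(rows=[[[0,0,0,0],[0,0,0,0],[0,0,0,0],[0,0,0,0],[0,0,0,0],[0,0,0,0],[0,0,0,0],[0,0,0,0],[0,0,0,0],[0,0,0,0]]], gripper=1, newtons=60)

```text
clock: 3.9
tool_pos: [600.0, 195.9, 107.2]
tcp_rot: [0.0, 0.771, 0.637, 0.001]
contact_force: [-1.0, 0.2, 5.8]
gripper_width: 12.9
grasp_force: 60.4
```

Call:
drive_tool(rows=[[[0,0,0,0.12],[0,0,0,0.24],[0,0,0,0.36],[0,0,0,0.48],[0,0,0,0.6],[0,0,0,0.72],[0,0,0,0.84],[0,0,0,0.96],[0,0,0,1.08],[0,0,0,1.2],[0,0,0,1.32],[0,0,0,1.44],[0,0,0,1.53],[0,0,0,1.53],[0,0,0,1.53]]])

```text
clock: 5.4
tool_pos: [600.4, 195.9, 107.2]
tcp_rot: [0.001, 0.116, 0.993, 0.001]
contact_force: [-0.2, 0.5, 4.2]
gripper_width: 12.7
grasp_force: 60.8
```

Call:
drive_tool(rows=[[[0,0,0.005,0],[0,0,0.01,0],[0,0,0.015,0],[0,0,0.02,0],[0,0,0.02,0]]])

```text
clock: 5.9
tool_pos: [600.1, 195.6, 126.9]
tcp_rot: [0.001, 0.116, 0.993, 0.0]
contact_force: [0.0, -0.1, -2.0]
gripper_width: 13.2
grasp_force: 59.1
```

Call:
drive_tool(rows=[[[0,0,0.04,0],[0,0,0.08,0],[0,0,0.095,0],[0.005,-0.045,0.095,0],[0.01,-0.09,0.095,0],[0.015,-0.135,0.095,0],[0.02,-0.18,0.095,0],[0.026,-0.225,0.095,0],[0.031,-0.27,0.095,0],[0.036,-0.311,0.095,0],[0.036,-0.311,0.095,0],[0.036,-0.311,0.06,0],[0.036,-0.311,0.03,0],[0.036,-0.311,0.0,0],[0.036,-0.311,-0.01,0],[0.036,-0.311,-0.014,0],[0.036,-0.311,-0.014,0]]])

```text
clock: 7.6
tool_pos: [635.9, -115.3, 112.6]
tcp_rot: [0.0, 0.115, 0.993, 0.0]
contact_force: [-0.1, 0.1, -2.8]
gripper_width: 13.2
grasp_force: 60.1
```

Call:
drive_tool(rows=[[[0,0,-0.002,0],[0,0,-0.004,0],[0,0,-0.005,0],[0,0,-0.005,0]]])

```text
clock: 8.0
tool_pos: [635.7, -115.6, 107.4]
tcp_rot: [0.0, 0.116, 0.993, -0.0]
contact_force: [-0.3, -0.0, -2.7]
gripper_width: 12.9
grasp_force: 60.1
```

Call:
drive_tool(rows=[[[0,0,-0.001,0],[0,0,-0.002,0],[0,0,-0.003,0],[0,0,-0.003,0]]])

```text
clock: 8.4
tool_pos: [635.9, -115.7, 107.1]
tcp_rot: [0.001, 0.116, 0.993, -0.0]
contact_force: [-6.9, 1.4, 13.0]
gripper_width: 13.2
grasp_force: 63.4
```

Call:
drive_tool(rows=[[[0,0,0.002,0],[0,0,0.002,0],[0,0,0.002,0],[0,0,0.002,0],[0,0,0.002,0],[0,0,0.002,0],[0,0,0.002,0]]], gripper=-0.2)

```text
clock: 9.1
tool_pos: [635.5, -115.5, 105.8]
tcp_rot: [-0.0, 0.116, 0.993, 0.0]
contact_force: [-0.2, 0.3, -1.3]
gripper_width: 51.4
grasp_force: 0.0
```

Call:
drive_tool(rows=[[[0,0,0.04,0],[0,0,0.08,0],[0,0,0.12,0],[-0.03,0.0,0.16,0],[-0.07,0.02,0.163,0],[-0.107,0.045,0.163,0],[-0.136,0.046,0.163,0],[-0.136,0.046,0.163,0],[-0.136,0.046,0.163,0]]])

```text
clock: 10.0
tool_pos: [499.4, -69.5, 269.5]
tcp_rot: [0.001, 0.116, 0.993, -0.0]
contact_force: [-0.3, -0.5, -0.0]
gripper_width: 51.2
grasp_force: 0.0
```

Run:
```python
from plant import arm
from h import *
st=arm.read_state(); print(st["clock"],st["tool_pos"],st["tcp_rot"],st["qpos"])
d=arm.get_image("wrist"); np.save("w2.npy",np.array((d,st),dtype=object)); cv2.imwrite("pics/w2.png",d["img"][:,:,::-1])
```

```text
10.0 [499.43977974 -69.48498099 269.4510719 ] [ 5.47924743e-04  1.15683611e-01  9.93285961e-01 -2.75545506e-05] [-2.64166120e-01  2.26937123e-01 -7.66548591e-02  1.26611237e+00
  1.07331025e-04 -3.22796188e-02]
```

View pics/w2.png

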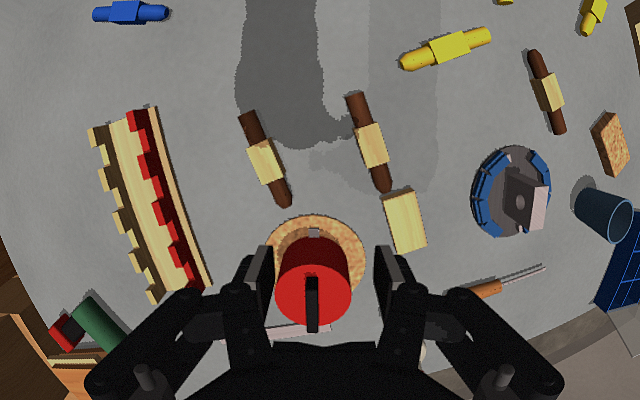

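The wrist view shows the cover upright on the pad (313,290), spindles at (265,160), (370,143), (547,92), rack at (150,200) and gauge plate at (530,195).

```bash
cat > meas.py <<'E'
from h import *
def measure(d,st):
    h=hsv(d);H,S,V=h[...,0],h[...,1],h[...,2]
    br=((H<14)|(H>172))&(S>90)&(V>25)&(V<130)
    ends=[]
    for c,s,p in blobs(br,60):
        w=onplane(d,p[:,0],p[:,1],15,st)[:,:2]
        if not(330<w.mean(0)[0]<760 and abs(w.mean(0)[1])<420): continue
        r=cv2.minAreaRect(w.astype(np.float32)); 
        if max(r[1])<55: ends.append((w.mean(0),r[1]))
    for i,(a,x) in enumerate(ends):
        for b,y in ends[i+1:]:
            if 75<np.linalg.norm(a-b)<105:
                print("spindle",((a+b)/2).round(1),"ang",np.degrees(np.arctan2(*(b-a)[::-1])).round(1),"len",np.linalg.norm(a-b).round(1),a.round(),np.round(x,1),b.round(),np.round(y,1))
    return h
E
python3 - <<'E'
from meas import *
d,st=np.load("w2.npy",allow_pickle=True); h=measure(d,st);H,S,V=h[...,0],h[...,1],h[...,2]
for y in range(176,222,5): print(y,[tuple(h[y,x]) for x in range(500,556,7)])
rd=((H<5)|(H>175))&(S>190)&(V>120)
for c,s,p in blobs(rd,20):
    w=onplane(d,p[:,0],p[:,1],48,st)[:,:2]; print("red",c.round(),s[4],w.mean(0).round(1),np.round(cv2.minAreaRect(w.astype(np.float32)),1) if 0 else (w.min(0).round(),w.max(0).round()))
bl=(H>100)&(H<125)&(S>120)&(V>50)
P=np.concatenate([p for c,s,p in blobs(bl,100) if 460<c[0]<560 and 140<c[1]<245])
w=onplane(d,P[:,0],P[:,1],22,st)[:,:2]; print(cv2.minEnclosingCircle(w.astype(np.float32)))
cv2.imwrite("pics/c.png",cv2.resize(d["img"][100:260,450:600,::-1],None,fx=4,fy=4)[:600])
E
```

```text
spindle [459.3 274.8] ang 16.7 len 92.1 [415. 261.] [42.9 25.3] [503. 288.] [45.1 26.3]
spindle [485.5  -7.6] ang 6.6 len 90.8 [440. -13.] [41.1 23. ] [531.  -2.] [37.8 22.8]
spindle [ 474.9 -139.4] ang 8.5 len 90.8 [ 430. -146.] [41.1 23.1] [ 520. -133.] [38.6 23.1]
176 [(np.int64(8), np.int64(23), np.int64(89)), (np.int64(0), np.int64(23), np.int64(45)), (np.int64(4), np.int64(33), np.int64(62)), (np.int64(4), np.int64(33), np.int64(61)), (np.int64(9), np.int64(23), np.int64(79)), (np.int64(10), np.int64(27), np.int64(84)), (np.int64(105), np.int64(219), np.int64(21)), (np.int64(107), np.int64(193), np.int64(132))]
181 [(np.int64(12), np.int64(15), np.int64(86)), (np.int64(5), np.int64(33), np.int64(46)), (np.int64(171), np.int64(42), np.int64(43)), (np.int64(10), np.int64(34), np.int64(45)), (np.int64(9), np.int64(29), np.int64(61)), (np.int64(8), np.int64(36), np.int64(57)), (np.int64(108), np.int64(245), np.int64(25)), (np.int64(106), np.int64(192), np.int64(129))]
186 [(np.int64(8), np.int64(23), np.int64(88)), (np.int64(9), np.int64(39), np.int64(46)), (np.int64(6), np.int64(2
[... 2744 characters left out ...]
 373.7 -292. ] (array([ 361., -298.]), array([ 386., -286.]))
red [144. 140.] 153 [ 402.6 -280.8] (array([ 388., -287.]), array([ 417., -275.]))
red [150. 176.] 320 [ 449.3 -288.5] (array([ 419., -300.]), array([ 480., -277.]))
red [158. 213.] 166 [ 500.  -295.6] (array([ 484., -302.]), array([ 516., -289.]))
red [172. 231.] 125 [ 527.8 -284.2] (array([ 513., -290.]), array([ 542., -279.]))
red [180. 262.] 236 [ 574.9 -292.5] (array([ 549., -303.]), array([ 602., -281.]))
red [313. 293.] 3052 [ 658.2 -123.5] (array([ 611., -177.]), array([714., -73.]))
red [ 60. 339.] 238 [ 716.2 -729.9] (array([ 679., -763.]), array([ 755., -698.]))
((596.216064453125, 190.5831298828125), 71.63265991210938)
```

View pics/c.png

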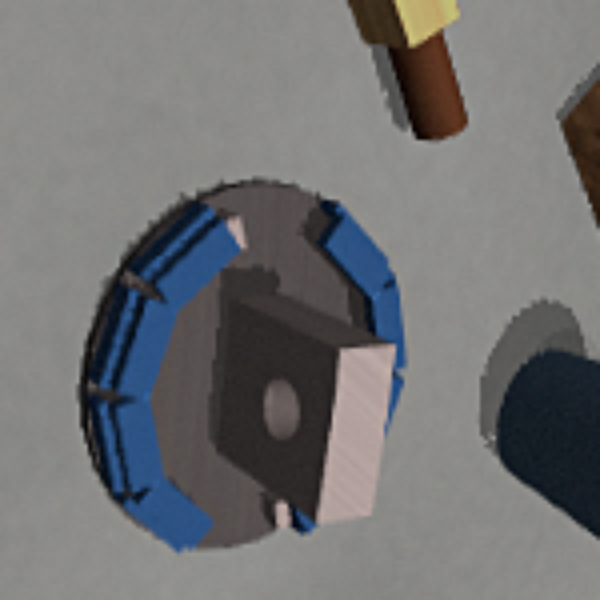

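Call:
drive_tool(rows=[[[0.015,-0.045,0,0.03],[0.03,-0.09,0,0.06],[0.04,-0.135,0,0.1],[0.05,-0.18,0,0.13],[0.06,-0.23,0,0.16],[0.06,-0.25,0,0.16],[0.06,-0.25,0,0.16],[0.06,-0.25,0,0.16]]])

```text
clock: 10.85
tool_pos: [560.1, -320.2, 268.1]
tcp_rot: [-0.0, 0.036, 0.999, 0.0]
contact_force: [0.3, 0.0, -0.9]
gripper_width: 51.3
grasp_force: 0.0
```

Run:
```python
from plant import arm
from meas import *
d,st=np.load("w2.npy",allow_pickle=True);h=hsv(d)
for c,s,p in blobs((h[...,2]>150)&(h[...,1]<60),100):
    if 520<c[0]<560 and 180<c[1]<240:
        w=onplane(d,p[:,0],p[:,1],76,st)[:,:2]; print("plate",w.mean(0),cv2.minAreaRect(w.astype(np.float32)))
q=onplane(d,[535.25,549.25,543.5,529.5],[187,185.75,228.5,231],76,st)[:,:2]; print(q,q.mean(0))
st=arm.read_state(); print(st["clock"],st["tool_pos"],st["tcp_rot"])
d=arm.get_image("wrist"); np.save("w3.npy",np.array((d,st),dtype=object)); cv2.imwrite("pics/w3.png",d["img"][:,:,::-1])
measure(d,st)
```

```text
plate [599.31663761 194.65552025] ((601.2314453125, 194.52899169921875), (25.918441772460938, 63.37214279174805), 81.2752685546875)
[[568.20639266 188.03984086]
 [571.91745783 212.95964942]
 [631.72724556 204.81534036]
 [628.29613356 179.40384946]] [600.0368074  196.30467003]
10.85 [ 560.13228304 -320.15276946  268.12325776] [-1.20373790e-04  3.63941418e-02  9.99337389e-01  4.84481589e-04]
spindle [ 474.4 -137.9] ang 8.3 len 90.8 [ 429. -144.] [40.7 25.1] [ 519. -131.] [46.2 24.8]
spindle [484.6  -5.5] ang 6.7 len 91.1 [439. -11.] [40.7 26.4] [530.  -0.] [40.3 25.4]
```

View pics/w3.png

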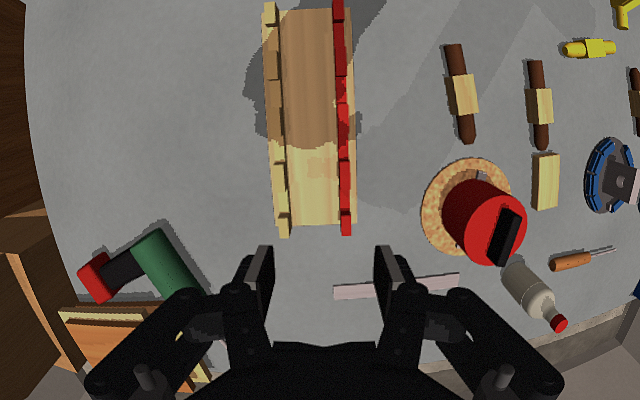

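Run:
```python
from h import *
d,st=np.load("w3.npy",allow_pickle=True)
cv2.imwrite("pics/c2.png",cv2.resize(cv2.convertScaleAbs(d["img"][0:240,255:365,::-1],alpha=1.3),None,fx=5,fy=2.5,interpolation=cv2.INTER_CUBIC))
```

```text
(no output)
```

View pics/c2.png

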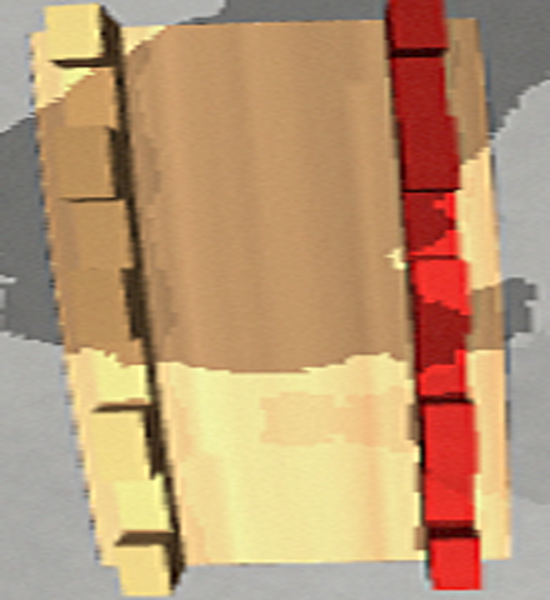

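Run:
```python
from h import *
d,st=np.load("w3.npy",allow_pickle=True)
f=lambda n,x,y:print(n,onplane(d,255+x/5,y/2.5,48,st)[0].round(1))
f("wood -end",75,5);f("wood +end",147,595);f("red +end",457,590)
f("w t1+",80,60);f("w t2-",84,126);f("w t2+",92,198);f("w t3-",100,268);f("w t4-",125,409);f("w t5-",145,541)
f("r t1+",415,48);f("r t2+",433,190);f("r t3-",440,257);f("r t4-",448,401);f("r t5-",455,533)
t=np.load("top1.npy",allow_pickle=True).item()
h=hsv(t);H,S,V=h[...,0],h[...,1],h[...,2]
for c,s,p in blobs(((H<6)|(H>172))&(S>150)&(V>120),20):
    if 430<c[0]<455: print(s,onplane(t,[s[0],s[0]+s[2]],[s[1],s[1]+s[3]],48).round(1))
```

```text
wood -end [ 358.6 -366.    48. ]
wood +end [ 638.3 -375.2   48. ]
red +end [ 641.  -299.1   48. ]
w t1+ [ 385.7 -366.4   48. ]
w t2- [ 416.9 -367.6   48. ]
w t2+ [ 449.9 -368.3   48. ]
w t3- [ 481.5 -369.3   48. ]
w t4- [ 545.8 -369.9   48. ]
w t5- [ 610.  -372.3   48. ]
r t1+ [ 387.2 -292.7   48. ]
r t2+ [ 452.8 -293.6   48. ]
r t3- [ 482.8 -294.1   48. ]
r t4- [ 547.7 -296.4   48. ]
r t5- [ 611.2 -298.2   48. ]
[440 137   5   9  37] [[ 636.2 -292.    48. ]
 [ 610.9 -304.1   48. ]]
[439 147   8  92 342] [[ 608.5 -287.7   48. ]
 [ 360.3 -295.4   48. ]]
```

Call:
drive_tool(rows=[[[-0.021,0.045,-0.02,0.07],[-0.043,0.09,-0.05,0.15],[-0.065,0.135,-0.08,0.218],[-0.085,0.181,-0.12,0.218],[-0.085,0.181,-0.16,0.218],[-0.085,0.181,-0.2,0.218],[-0.085,0.181,-0.23,0.218],[-0.085,0.181,-0.244,0.218],[-0.085,0.181,-0.244,0.218],[-0.085,0.181,-0.244,0.218]]])

```text
clock: 11.9
tool_pos: [474.9, -137.7, 25.8]
tcp_rot: [0.0, -0.074, 0.997, -0.0]
contact_force: [1.2, 0.2, -0.0]
gripper_width: 51.4
grasp_force: 0.0
```

Call:
drive_tool(rows=[[[0,0,0,0],[0,0,0,0],[0,0,0,0],[0,0,0,0],[0,0,0,0],[0,0,0,0],[0,0,0,0],[0,0,0,0]]], gripper=1, newtons=50)

```text
clock: 12.7
tool_pos: [476.4, -139.1, 26.9]
tcp_rot: [0.002, -0.073, 0.997, -0.001]
contact_force: [-0.9, 0.5, 6.4]
gripper_width: 29.4
grasp_force: 51.0
```

Call:
drive_tool(rows=[[[0,0,0.03,0],[0.005,0.01,0.075,0.13],[0.02,0.045,0.08,0.27],[0.038,0.085,0.08,0.41],[0.056,0.125,0.08,0.55],[0.074,0.165,0.08,0.69],[0.092,0.205,0.08,0.83],[0.109,0.243,0.08,0.97],[0.109,0.243,0.08,1.11],[0.109,0.243,0.06,1.25],[0.109,0.243,0.04,1.262],[0.109,0.243,0.032,1.262],[0.109,0.243,0.032,1.262],[0.109,0.243,0.032,1.262]]])

```text
clock: 14.1
tool_pos: [584.0, 104.3, 57.8]
tcp_rot: [0.0, -0.647, 0.762, -0.0]
contact_force: [0.5, 0.1, 0.0]
gripper_width: 29.0
grasp_force: 50.1
```

Run:
```python
from plant import arm
from h import *
st=arm.read_state(); print(st["clock"],st["tool_pos"],st["tcp_rot"],st["contact_force"])
d=arm.get_image("top"); np.save("t4.npy",d)
a=cv2.resize(d["img"][110:240,200:340,::-1],None,fx=3,fy=3,interpolation=cv2.INTER_CUBIC)
d=arm.get_image("wrist"); np.save("w4.npy",np.array((d,st),dtype=object)); b=cv2.resize(d["img"][:,:,::-1],(480,300))
o=np.zeros((400,800,3),np.uint8); o[:390,:420]=a; o[:237,420:]=cv2.resize(d["img"][:,:,::-1],(380,237)); cv2.imwrite("pics/m4.png",o)
```

```text
14.1 [583.95016558 104.31734161  57.77804382] [ 2.80161621e-04 -6.47112552e-01  7.62394412e-01 -1.64936937e-04] [0.5183567  0.1126558  0.02221816]
```

View pics/m4.png

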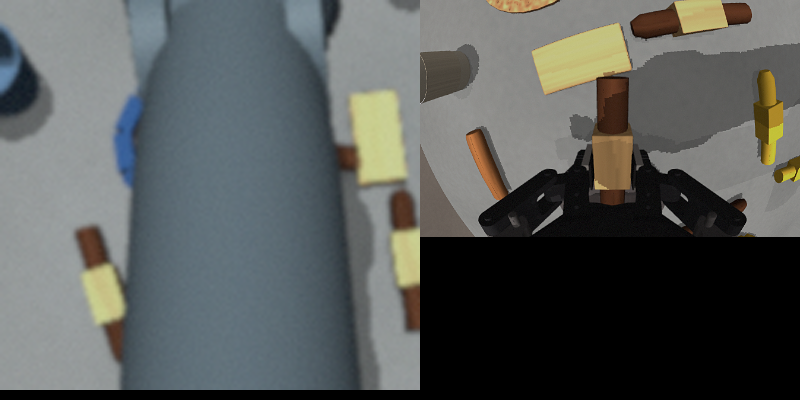

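Call:
drive_tool(rows=[[[0.0012,0.005,0,0],[0.002,0.0095,0,0],[0.0024,0.0115,0,0],[0.0027,0.0133,0,0],[0.003,0.015,0,0],[0.0034,0.0168,0,0],[0.0036,0.0178,0,0],[0.0036,0.0178,0,0]]])

```text
clock: 15.0
tool_pos: [587.2, 122.4, 57.0]
tcp_rot: [-0.0, -0.647, 0.762, 0.0]
contact_force: [0.4, 0.7, -1.2]
gripper_width: 29.1
grasp_force: 50.1
```

Call:
drive_tool(rows=[[[0.0002,0.001,0,0],[0.0004,0.002,0,0],[0.0006,0.003,0,0],[0.0008,0.004,0,0],[0.0008,0.005,0,0],[0.0008,0.005,0,0]]])

```text
clock: 15.6
tool_pos: [588.1, 127.0, 57.2]
tcp_rot: [-0.0, -0.647, 0.762, -0.0]
contact_force: [-0.6, -1.8, 0.2]
gripper_width: 28.8
grasp_force: 50.2
```

Call:
drive_tool(rows=[[[0.0002,0.001,0,0],[0.0004,0.002,0,0],[0.0006,0.003,0,0],[0.0006,0.003,0,0]]])

```text
clock: 16.0
tool_pos: [588.5, 127.9, 57.4]
tcp_rot: [-0.002, -0.647, 0.763, -0.002]
contact_force: [-1.3, -8.3, 3.1]
gripper_width: 28.8
grasp_force: 50.7
```

Call:
drive_tool(rows=[[[-0.003,-0.015,0,0],[-0.006,-0.033,0,0],[-0.01,-0.045,0.03,0],[-0.025,-0.08,0.055,0.02],[-0.042,-0.125,0.06,0.04],[-0.06,-0.168,0.06,0.06],[-0.078,-0.21,0.06,0.08],[-0.096,-0.253,0.06,0.1],[-0.114,-0.295,0.06,0.12],[-0.132,-0.337,0.06,0.13],[-0.15,-0.38,0.06,0.13],[-0.168,-0.422,0.06,0.13],[-0.1866,-0.4594,0.06,0.13],[-0.1866,-0.4594,0.04,0.13],[-0.1866,-0.4594,0.02,0.13],[-0.1866,-0.4594,0.02,0.13]]])

```text
clock: 17.6
tool_pos: [399.8, -327.7, 74.5]
tcp_rot: [0.001, -0.695, 0.719, 0.003]
contact_force: [-0.1, 1.7, -0.5]
gripper_width: 29.0
grasp_force: 50.1
```

Call:
drive_tool(rows=[[[0,0,-0.005,0],[0,0,-0.01,0],[0,0,-0.015,0],[0,0,-0.019,0],[0,0,-0.022,0],[0,0,-0.022,0]]])

```text
clock: 18.2
tool_pos: [401.9, -328.8, 54.7]
tcp_rot: [-0.0, -0.696, 0.718, 0.0]
contact_force: [-0.9, 0.9, -0.7]
gripper_width: 29.0
grasp_force: 50.1
```

Just above the notch floors; lower the last bit, release slightly and rise.

Call:
drive_tool(rows=[[[0,0,-0.001,0],[0,0,-0.002,0],[0,0,-0.002,0]]])

```text
clock: 18.5
tool_pos: [402.2, -329.3, 53.8]
tcp_rot: [0.0, -0.696, 0.719, -0.0]
contact_force: [-1.0, 0.9, 5.0]
gripper_width: 28.7
grasp_force: 50.9
```

Call:
drive_tool(rows=[[[0,0,0,0],[0,0,0,0],[0,0,0,0],[0,0,0,0],[0,0,0,0]]], gripper=-0.05)

```text
clock: 19.0
tool_pos: [401.9, -329.1, 52.9]
tcp_rot: [-0.0, -0.695, 0.719, 0.0]
contact_force: [0.1, 0.4, -0.4]
gripper_width: 45.0
grasp_force: 0.0
```

Call:
drive_tool(rows=[[[0,0,0.04,0],[0.005,0.02,0.09,-0.14],[0.017,0.065,0.12,-0.28],[0.029,0.11,0.15,-0.42],[0.04,0.155,0.17,-0.56],[0.052,0.2,0.17,-0.7],[0.063,0.245,0.17,-0.84],[0.074,0.29,0.17,-0.98],[0.083,0.3226,0.17,-1.12],[0.083,0.3226,0.17,-1.26],[0.083,0.3226,0.17,-1.4],[0.083,0.3226,0.17,-1.42],[0.083,0.3226,0.17,-1.42],[0.083,0.3226,0.17,-1.42]]])

```text
clock: 20.4
tool_pos: [484.9, -6.5, 223.0]
tcp_rot: [-0.0, -0.06, 0.998, 0.0]
contact_force: [0.5, -0.9, 0.1]
gripper_width: 44.7
grasp_force: 0.0
```

Run:
```python
from plant import arm
from meas import *
st=arm.read_state(); print(st["clock"],st["tool_pos"],st["tcp_rot"])
d=arm.get_image("wrist"); np.save("w5.npy",np.array((d,st),dtype=object)); cv2.imwrite("pics/w5.png",d["img"][:,:,::-1])
measure(d,st)
```

```text
20.4 [484.91886152  -6.54117549 222.97008475] [-3.80780659e-05 -5.96355360e-02  9.98220215e-01  5.86572472e-05]
spindle [485.9  -7.6] ang 6.7 len 91.4 [440. -13.] [41.4 22.5] [531.  -2.] [36.9 21.9]
spindle [459.8 274.9] ang 17.0 len 92.5 [416. 261.] [44.9 25.8] [504. 288.] [48.2 27.2]
```

View pics/w5.png

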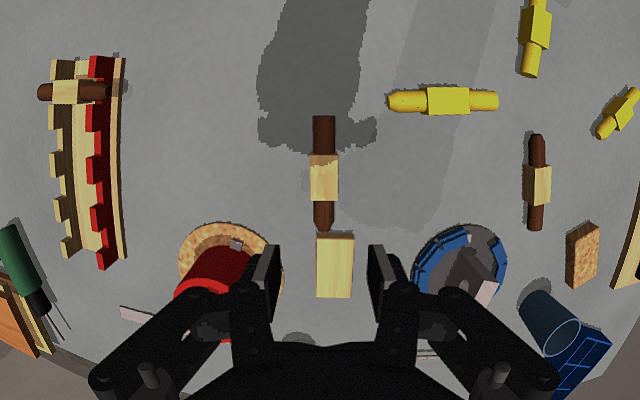

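Call:
drive_tool(rows=[[[0,-0.001,-0.05,0],[0,-0.001,-0.1,0],[0,-0.001,-0.15,0],[0,-0.001,-0.18,0],[0,-0.001,-0.197,0],[0,-0.001,-0.197,0],[0,-0.001,-0.197,0]]])

```text
clock: 21.15
tool_pos: [485.1, -7.7, 26.3]
tcp_rot: [-0.0, -0.059, 0.998, 0.0]
contact_force: [0.1, 0.4, -0.1]
gripper_width: 45.1
grasp_force: 0.0
```

Call:
drive_tool(rows=[[[0,0,0,0],[0,0,0,0],[0,0,0,0],[0,0,0,0],[0,0,0,0],[0,0,0,0]]], gripper=1, newtons=50)

```text
clock: 21.75
tool_pos: [486.7, -7.8, 27.7]
tcp_rot: [0.002, -0.059, 0.998, -0.0]
contact_force: [-0.8, 0.7, 7.0]
gripper_width: 28.9
grasp_force: 50.3
```

Call:
drive_tool(rows=[[[0,0,0.04,0],[0,0,0.085,0.14],[0.01,0.011,0.085,0.28],[0.025,0.03,0.085,0.42],[0.045,0.05,0.085,0.56],[0.06,0.07,0.085,0.7],[0.08,0.09,0.085,0.84],[0.0996,0.1122,0.085,0.98],[0.0996,0.1122,0.085,1.12],[0.0996,0.1122,0.065,1.26],[0.0996,0.1122,0.045,1.29],[0.0996,0.1122,0.0324,1.29],[0.0996,0.1122,0.0324,1.29],[0.0996,0.1122,0.0324,1.29]]])

```text
clock: 23.15
tool_pos: [584.5, 104.6, 58.7]
tcp_rot: [-0.0, -0.647, 0.762, 0.0]
contact_force: [-0.3, -0.6, -0.7]
gripper_width: 29.2
grasp_force: 49.7
```

Call:
drive_tool(rows=[[[0.001,0.005,0,0],[0.002,0.0095,0,0],[0.0024,0.0115,0,0],[0.0027,0.0133,0,0],[0.003,0.015,0,0],[0.0034,0.0168,0,0],[0.0036,0.0178,0,0],[0.0036,0.0178,0,0]]])

```text
clock: 23.95
tool_pos: [588.2, 122.6, 58.4]
tcp_rot: [-0.0, -0.647, 0.762, 0.0]
contact_force: [0.6, 0.4, -1.0]
gripper_width: 29.4
grasp_force: 49.7
```

Call:
drive_tool(rows=[[[0.0002,0.001,0,0],[0.0004,0.002,0,0],[0.0006,0.003,0,0],[0.0008,0.004,0,0],[0.001,0.005,0,0],[0.0011,0.006,0,0],[0.0011,0.006,0,0]]])

```text
clock: 24.65
tool_pos: [589.1, 128.1, 58.4]
tcp_rot: [-0.0, -0.647, 0.762, -0.0]
contact_force: [-0.4, -1.4, 0.7]
gripper_width: 29.1
grasp_force: 49.8
```

Call:
drive_tool(rows=[[[0.0002,0.001,0,0],[0.0004,0.002,0,0],[0.0006,0.003,0,0],[0.0006,0.003,0,0]]])

```text
clock: 25.05
tool_pos: [589.1, 128.8, 58.5]
tcp_rot: [-0.003, -0.647, 0.763, -0.002]
contact_force: [-3.6, -9.3, 3.1]
gripper_width: 29.2
grasp_force: 50.3
```

Call:
drive_tool(rows=[[[-0.003,-0.018,0,0],[-0.006,-0.033,0,0],[-0.007,-0.039,0,-0.14],[-0.007,-0.039,0,-0.28],[-0.007,-0.039,0,-0.42],[-0.007,-0.039,0,-0.56],[-0.007,-0.039,0,-0.7],[-0.007,-0.039,0,-0.84],[-0.007,-0.039,0,-0.98],[-0.007,-0.039,0,-1.12],[-0.007,-0.039,0,-1.26],[-0.007,-0.039,0,-1.4],[-0.007,-0.039,0,-1.54],[-0.007,-0.039,0,-1.68],[-0.007,-0.039,0,-1.82],[-0.007,-0.039,0,-1.96],[-0.007,-0.039,0,-2.1],[-0.007,-0.039,0,-2.24],[-0.007,-0.039,0,-2.38],[-0.007,-0.039,0,-2.52]]])

```text
clock: 27.05
tool_pos: [582.8, 91.7, 58.4]
tcp_rot: [-0.0, 0.53, 0.848, 0.0]
contact_force: [0.0, 0.5, -0.7]
gripper_width: 29.0
grasp_force: 49.7
```

Call:
drive_tool(rows=[[[0,0,0,-0.14],[0,0,0,-0.28],[0,0,0,-0.42],[0,0,0,-0.56],[0,0,0,-0.622],[0.002,0.012,0,-0.622],[0.002,0.012,0,-0.622],[0.002,0.012,0,-0.622]]])

```text
clock: 27.85
tool_pos: [584.9, 104.7, 58.4]
tcp_rot: [0.0, 0.762, 0.648, 0.0]
contact_force: [-0.7, 0.4, -0.1]
gripper_width: 28.8
grasp_force: 49.7
```

Call:
drive_tool(rows=[[[0.001,0.005,0,0],[0.002,0.0095,0,0],[0.0024,0.0115,0,0],[0.0027,0.0133,0,0],[0.003,0.015,0,0],[0.0034,0.0168,0,0],[0.0036,0.0178,0,0],[0.0036,0.0178,0,0]]])

```text
clock: 28.65
tool_pos: [587.5, 118.2, 58.6]
tcp_rot: [0.003, 0.763, 0.646, -0.004]
contact_force: [-4.2, -13.5, 4.1]
gripper_width: 28.9
grasp_force: 50.3
```

Call:
drive_tool(rows=[[[-0.003,-0.018,0,0],[-0.006,-0.033,0.01,0],[-0.008,-0.045,0.05,0.14],[-0.01,-0.06,0.065,0.28],[-0.015,-0.08,0.065,0.42],[-0.02,-0.1,0.065,0.56],[-0.026,-0.12,0.065,0.7],[-0.032,-0.14,0.065,0.84],[-0.038,-0.16,0.065,0.98],[-0.044,-0.18,0.065,1.12],[-0.05,-0.2,0.065,1.26],[-0.056,-0.22,0.065,1.4],[-0.062,-0.24,0.065,1.54],[-0.068,-0.26,0.065,1.68],[-0.074,-0.28,0.065,1.82],[-0.08,-0.3,0.065,1.96],[-0.086,-0.32,0.065,2.1],[-0.092,-0.34,0.065,2.24],[-0.098,-0.36,0.065,2.38],[-0.104,-0.38,0.065,2.52]]])

```text
clock: 30.65
tool_pos: [483.9, -259.0, 124.2]
tcp_rot: [0.001, -0.385, 0.923, -0.0]
contact_force: [-0.7, 0.5, 0.3]
gripper_width: 29.4
grasp_force: 49.7
```

Call:
drive_tool(rows=[[[-0.004,-0.018,0,0.14],[-0.008,-0.036,0,0.28],[-0.012,-0.055,0,0.42],[-0.0172,-0.0737,0,0.56],[-0.0172,-0.0737,0,0.7],[-0.0172,-0.0737,0,0.752],[-0.0172,-0.0737,-0.02,0.752],[-0.0172,-0.0737,-0.04,0.752],[-0.0172,-0.0737,-0.05,0.752],[-0.0172,-0.0737,-0.06,0.752],[-0.0172,-0.0737,-0.065,0.752],[-0.0172,-0.0737,-0.067,0.752],[-0.0172,-0.0737,-0.067,0.752]]])

```text
clock: 31.95
tool_pos: [467.4, -331.6, 56.7]
tcp_rot: [0.0, -0.696, 0.719, -0.0]
contact_force: [0.1, -1.3, -0.6]
gripper_width: 29.1
grasp_force: 49.7
```

Call:
drive_tool(rows=[[[0,0,-0.001,0],[0,0,-0.002,0],[0,0,-0.003,0],[0,0,-0.003,0]]])

```text
clock: 32.35
tool_pos: [467.7, -331.8, 54.6]
tcp_rot: [0.0, -0.696, 0.719, -0.001]
contact_force: [-1.1, 1.1, 5.5]
gripper_width: 28.5
grasp_force: 50.6
```

Call:
drive_tool(rows=[[[0,0,0,0],[0,0,0,0],[0,0,0,0],[0,0,0,0],[0,0,0,0]]], gripper=-0.05)

```text
clock: 32.85
tool_pos: [467.2, -331.4, 53.3]
tcp_rot: [-0.0, -0.695, 0.719, 0.0]
contact_force: [0.5, 0.1, -0.4]
gripper_width: 45.1
grasp_force: 0.0
```

Call:
drive_tool(rows=[[[0,0,0.04,0],[0,0.02,0.085,-0.1],[-0.001,0.06,0.11,-0.2],[-0.001,0.105,0.14,-0.3],[-0.002,0.15,0.16,-0.4],[-0.002,0.195,0.17,-0.5],[-0.003,0.24,0.17,-0.6],[-0.004,0.285,0.17,-0.7],[-0.004,0.33,0.17,-0.8],[-0.005,0.375,0.17,-0.9],[-0.005,0.42,0.17,-1.0],[-0.006,0.465,0.17,-1.1],[-0.006,0.51,0.17,-1.2],[-0.007,0.555,0.17,-1.242],[-0.0075,0.606,0.17,-1.242],[-0.0075,0.606,0.17,-1.242],[-0.0075,0.606,0.17,-1.242],[-0.0075,0.606,0.17,-1.242]]])

```text
clock: 34.65
tool_pos: [459.6, 273.6, 223.2]
tcp_rot: [-0.0, -0.147, 0.989, -0.0]
contact_force: [0.2, -0.8, 0.3]
gripper_width: 44.6
grasp_force: 0.0
```

Run:
```python
from plant import arm
from meas import *
st=arm.read_state(); print(st["clock"],st["tool_pos"],st["tcp_rot"])
d=arm.get_image("wrist"); np.save("w6.npy",np.array((d,st),dtype=object)); cv2.imwrite("pics/w6.png",d["img"][:,:,::-1])
measure(d,st)
```

```text
34.65 [459.62405404 273.61833858 223.24794441] [-3.28540749e-04 -1.47210811e-01  9.89105033e-01 -3.19960639e-04]
spindle [459.4 272.2] ang 17.3 len 92.6 [415. 258.] [41.3 22.6] [504. 286.] [38.  22.1]
```

View pics/w6.png

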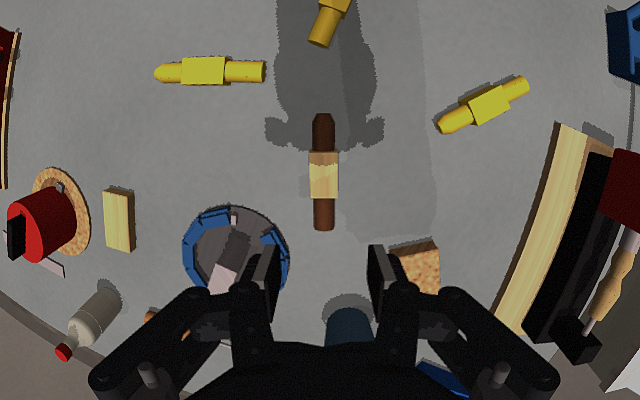

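Call:
drive_tool(rows=[[[0,-0.001,-0.05,0],[0,-0.001,-0.1,0],[0,-0.001,-0.15,0],[0,-0.001,-0.18,0],[0,-0.001,-0.197,0],[0,-0.001,-0.197,0],[0,-0.001,-0.197,0]]])

```text
clock: 35.4
tool_pos: [460.2, 272.5, 26.9]
tcp_rot: [-0.0, -0.147, 0.989, -0.0]
contact_force: [0.8, 0.6, -0.7]
gripper_width: 45.0
grasp_force: 0.0
```

Call:
drive_tool(rows=[[[0,0,0,0],[0,0,0,0],[0,0,0,0],[0,0,0,0],[0,0,0,0],[0,0,0,0]]], gripper=1, newtons=50)

```text
clock: 36.0
tool_pos: [461.5, 274.0, 28.3]
tcp_rot: [0.002, -0.147, 0.989, 0.0]
contact_force: [0.0, -1.3, 7.5]
gripper_width: 29.3
grasp_force: 50.4
```

Call:
drive_tool(rows=[[[0,0,0.045,0],[0,0,0.09,0],[0.005,-0.01,0.12,-0.14],[0.015,-0.03,0.12,-0.28],[0.025,-0.045,0.12,-0.42],[0.04,-0.06,0.12,-0.56],[0.05,-0.075,0.12,-0.7],[0.06,-0.09,0.12,-0.84],[0.075,-0.105,0.12,-0.98],[0.085,-0.12,0.12,-1.12],[0.095,-0.135,0.12,-1.26],[0.11,-0.15,0.12,-1.4],[0.12,-0.168,0.12,-1.54],[0.1245,-0.168,0.12,-1.68],[0.1245,-0.168,0.12,-1.82],[0.1245,-0.168,0.12,-1.96],[0.1245,-0.168,0.1,-2.032],[0.1245,-0.168,0.06,-2.032],[0.1245,-0.168,0.0324,-2.032],[0.1245,-0.168,0.0324,-2.032]]])

```text
clock: 38.0
tool_pos: [580.4, 105.4, 55.0]
tcp_rot: [-0.002, 0.763, 0.646, -0.003]
contact_force: [-0.8, -0.5, -0.7]
gripper_width: 29.1
grasp_force: 49.7
```

Call:
drive_tool(rows=[[[0.001,0.005,0,0],[0.002,0.0095,0,0],[0.0024,0.0115,0,0],[0.0027,0.0133,0,0],[0.003,0.015,0,0],[0.0034,0.0168,0,0],[0.0036,0.0178,0,0],[0.0036,0.0178,0,0]]])

```text
clock: 38.8
tool_pos: [588.0, 123.1, 59.0]
tcp_rot: [0.0, 0.763, 0.646, -0.0]
contact_force: [0.3, -1.3, 1.4]
gripper_width: 28.9
grasp_force: 49.8
```

Call:
drive_tool(rows=[[[0.0002,0.001,0,0],[0.0004,0.002,0,0],[0.0006,0.003,0,0],[0.0008,0.004,0,0],[0.001,0.005,0,0],[0.0011,0.006,0,0],[0.0011,0.006,0,0]]])

```text
clock: 39.5
tool_pos: [588.1, 123.9, 59.2]
tcp_rot: [0.004, 0.764, 0.645, -0.004]
contact_force: [-4.4, -16.2, 6.9]
gripper_width: 29.2
grasp_force: 50.7
```

Call:
drive_tool(rows=[[[-0.003,-0.018,0,0],[-0.006,-0.03,0,0],[-0.007,-0.036,0,0.14],[-0.007,-0.036,0,0.28],[-0.007,-0.036,0,0.42],[-0.007,-0.036,0,0.56],[-0.007,-0.036,0,0.7],[-0.007,-0.036,0,0.84],[-0.007,-0.036,0,0.98],[-0.007,-0.036,0,1.12],[-0.007,-0.036,0,1.26],[-0.007,-0.036,0,1.4],[-0.007,-0.036,0,1.54],[-0.007,-0.036,0,1.68],[-0.007,-0.036,0,1.82],[-0.007,-0.036,0,1.96],[-0.007,-0.036,0,2.1],[-0.007,-0.036,0,2.24],[-0.007,-0.036,0,2.38],[-0.007,-0.036,0,2.52]]])

```text
clock: 41.5
tool_pos: [581.6, 93.4, 58.5]
tcp_rot: [0.0, -0.385, 0.923, 0.001]
contact_force: [0.7, 0.1, -1.3]
gripper_width: 28.9
grasp_force: 49.6
```

Call:
drive_tool(rows=[[[0,0,0,0.14],[0,0,0,0.28],[0,0,0,0.42],[0,0,0,0.56],[0,0,0,0.622],[0.002,0.012,0,0.622],[0.002,0.012,0,0.622],[0.002,0.012,0,0.622]]])

```text
clock: 42.3
tool_pos: [583.9, 105.9, 58.7]
tcp_rot: [0.0, -0.647, 0.763, 0.0]
contact_force: [1.0, -0.7, -0.4]
gripper_width: 29.4
grasp_force: 49.6
```

Call:
drive_tool(rows=[[[0.001,0.005,0,0],[0.002,0.0095,0,0],[0.0024,0.0115,0,0],[0.0027,0.0133,0,0],[0.003,0.015,0,0],[0.0034,0.0168,0,0],[0.0036,0.0178,0,0],[0.0036,0.0178,0,0]]])

```text
clock: 43.1
tool_pos: [587.6, 123.3, 58.8]
tcp_rot: [0.0, -0.647, 0.763, 0.0]
contact_force: [-0.3, -0.1, -0.9]
gripper_width: 29.1
grasp_force: 49.6
```

Call:
drive_tool(rows=[[[0.0002,0.001,0,0],[0.0004,0.002,0,0],[0.0006,0.003,0,0],[0.0008,0.004,0,0],[0.001,0.005,0,0],[0.001,0.005,0,0]]])

```text
clock: 43.7
tool_pos: [587.7, 124.0, 59.0]
tcp_rot: [-0.004, -0.646, 0.764, -0.003]
contact_force: [-2.7, -13.1, 4.5]
gripper_width: 28.9
grasp_force: 50.4
```

Call:
drive_tool(rows=[[[-0.003,-0.018,0,0],[-0.006,-0.033,0,0],[-0.006,-0.033,0,0],[-0.006,-0.033,0,0]]])

```text
clock: 44.1
tool_pos: [582.5, 94.8, 58.8]
tcp_rot: [0.0, -0.646, 0.763, 0.0]
contact_force: [-0.0, -0.0, -0.3]
gripper_width: 28.7
grasp_force: 49.7
```

Run:
```python
from plant import arm
from h import *
st=arm.read_state(); print(st["clock"],st["tool_pos"],st["tcp_rot"])
d=arm.get_image("wrist"); np.save("w7.npy",np.array((d,st),dtype=object))
c,_=np.load("w4.npy",allow_pickle=True)
f=lambda d: cv2.resize(d["img"][100:360,255:395,::-1],None,fx=2.2,fy=2.2,interpolation=cv2.INTER_CUBIC)
cv2.imwrite("pics/m7.png",np.hstack([f(d),f(c)]))
```

```text
44.1 [582.53978319  94.82385134  58.8248108 ] [ 3.21627910e-04 -6.46138837e-01  7.63219717e-01  4.04893047e-04]
```

View pics/m7.png

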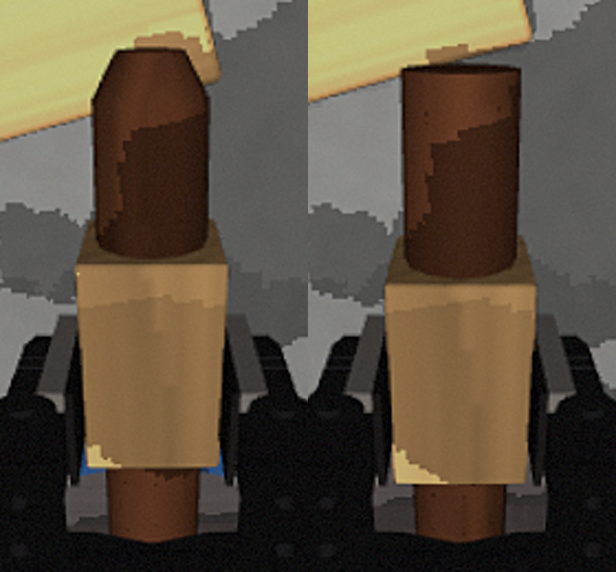

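The close view settles it: A's outer (tool +x) end is chamfered (left, tip at (150,50)) and C's outer end was square; A sits 4 mm forward in the grip, which explains the readings.

Call:
drive_tool(rows=[[[-0.01,-0.01,0.045,0],[-0.025,-0.03,0.09,0],[-0.04,-0.05,0.1,-0.14],[-0.055,-0.07,0.1,-0.28],[-0.07,-0.09,0.1,-0.42],[-0.085,-0.11,0.1,-0.56],[-0.09,-0.13,0.1,-0.7],[-0.09,-0.155,0.1,-0.84],[-0.09,-0.18,0.1,-0.98],[-0.09,-0.205,0.1,-1.12],[-0.09,-0.23,0.1,-1.26],[-0.09,-0.255,0.1,-1.4],[-0.09,-0.28,0.1,-1.54],[-0.09,-0.305,0.1,-1.68],[-0.09,-0.33,0.1,-1.82],[-0.09,-0.355,0.1,-1.96],[-0.08,-0.38,0.1,-2.1],[-0.07,-0.4,0.1,-2.24],[-0.06,-0.42,0.1,-2.38],[-0.0503,-0.432,0.1,-2.52]]])

```text
clock: 46.15
tool_pos: [533.2, -337.9, 158.7]
tcp_rot: [0.0, 0.531, 0.847, 0.0]
contact_force: [-0.4, -0.3, -0.0]
gripper_width: 29.1
grasp_force: 49.8
```

Call:
drive_tool(rows=[[[0,0,0,-0.14],[0,0,0,-0.28],[0,0,0,-0.42],[0,0,0,-0.489],[0,0,-0.03,-0.489],[0,0,-0.06,-0.489],[0,0,-0.075,-0.489],[0,0,-0.085,-0.489],[0,0,-0.085,-0.489],[0,0,-0.085,-0.489]]])

```text
clock: 47.15
tool_pos: [532.9, -336.9, 74.5]
tcp_rot: [0.001, 0.718, 0.696, 0.0]
contact_force: [0.2, 0.4, -0.8]
gripper_width: 29.0
grasp_force: 49.7
```

Call:
drive_tool(rows=[[[0,0,-0.005,0],[0,0,-0.01,0],[0,0,-0.014,0],[0,0,-0.017,0],[0,0,-0.019,0],[0,0,-0.02,0],[0,0,-0.02,0]]])

```text
clock: 47.85
tool_pos: [532.1, -336.7, 55.2]
tcp_rot: [0.0, 0.718, 0.696, -0.0]
contact_force: [-2.7, 2.3, 9.1]
gripper_width: 28.8
grasp_force: 51.0
```

Call:
drive_tool(rows=[[[0,0,0,0],[0,0,0,0],[0,0,0,0],[0,0,0,0],[0,0,0,0]]], gripper=-0.05)

```text
clock: 48.35
tool_pos: [532.2, -336.8, 53.6]
tcp_rot: [-0.0, 0.718, 0.696, 0.0]
contact_force: [-0.2, -0.3, 0.4]
gripper_width: 45.3
grasp_force: 0.0
```

Call:
drive_tool(rows=[[[0,0,0.04,0],[0,0,0.09,0],[-0.02,0.02,0.13,0],[-0.05,0.06,0.17,0],[-0.08,0.1,0.21,0],[-0.11,0.14,0.25,0],[-0.13,0.18,0.25,0],[-0.13,0.18,0.25,0],[-0.13,0.18,0.25,0]]])

```text
clock: 49.25
tool_pos: [401.0, -154.5, 306.0]
tcp_rot: [0.001, 0.717, 0.697, 0.001]
contact_force: [0.1, -1.2, -0.4]
gripper_width: 44.8
grasp_force: 0.0
```

Run:
```python
from plant import arm
from meas import *
st=arm.read_state(); print(st["clock"],st["tool_pos"],st["contact_force"])
w=arm.get_image("wrist"); s=arm.get_image("scene"); measure(w,st)
np.save("w8.npy",np.array((w,st),dtype=object))
cv2.imwrite("pics/e8.png",np.vstack([cv2.resize(w["img"][:,:,::-1],(480,300)),cv2.resize(s["img"][150:325,140:420,::-1],(480,300))]))
```

```text
49.25 [ 400.98461673 -154.47782449  306.02209369] [ 0.05229592 -1.24800055 -0.43906622]
```

View pics/e8.png

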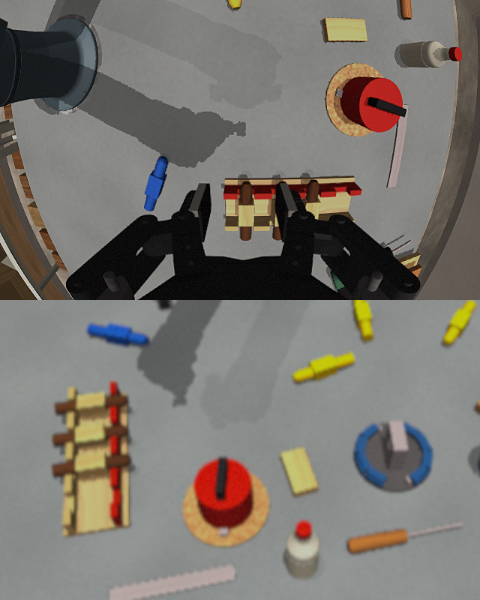

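```bash
python3 -c "
from plant import arm
print(arm.job_done())"
```

```text
the job is handed in; nothing more can be done
None
```

I handed the job in at about 49 s of the 210 s limit: the cover stands upright on the cork pad and the three spindles present are racked in slots 0–2, chamfered ends to the red rail. I felt both ends of two of them and one end of the third; for one felt at both ends, a slip in the grip made the bore readings equal, so a close camera view settled which end is chamfered.

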